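# Pull the blue sample case from the packed rack

## Task

Take the blue sample case from the packed row: first tip it clearly outward by its tab, its foot still in the rack, so that it clears the keeper bar, and only then lift it out. Set it down gently, upright and released, in the middle of the round wooden display board, and leave the other two cases standing in their places.

Things in the scene. Friction and masses are not known exactly. Their poses are not given: they have to be found in the camera images.
- case_blue: The blue sample case wanted: rigid, 50 mm thick (y), 120 deep (x), 110 tall, 0.2-0.45 kg. In the middle of its top an upright blue pull tab, 10 mm thick (y), 40 long (x), its top edge 155 mm above the origin. Origin: centre of the underside; z up; -x: labelled front, the rack's open side, roughly towards the robot. In any of 3 places in the row; 2 mm gaps, so only the tab can be gripped; tabs 52 mm apart.
- case_sand: Sand-coloured case, same shape and frame, in the same row; stays. The rack has the cases' yaw: 10 mm floor, front lip 18 mm above the table, 7 mm before the cases, end blocks 85 mm high, rails behind, and a fixed steel keeper bar, 12 mm thick, 22 mm above the case tops, over their rear 18 mm (front edge 42 mm behind the tabs' middle).
- case_rust: Rust-red case, same shape and frame, in the same row; stays. A case lifted straight up hits the keeper bar; tipped 10 degrees or more outward (top towards -x) about its lower front edge, it clears the bar.
- round: The round wooden display board, 220 mm across and 12 mm thick, flat and fixed on the table, its top bare. Origin at the centre of its underside, on the table; z up.
Mind the look-alikes: they are no part of the job. There is more than one size of the round; the job needs the larger.

How it is judged:
On the way:
1. the blue case is tipped outward by at least 10 degrees while its foot is still in the rack (angle between case_blue's own z axis and vertical above 0.17 rad and height (world z) of case_blue below 0.05 m and distance of case_blue from where it was at the start of the episode below 0.06 m), for 0.1 s.
At the end, for the whole second after the job is handed in: The blue case stands at rest on the wooden round, within 10 degrees of upright, its middle within 45 mm of the round's middle (so wholly on it); the sand and rust cases stand within 30 mm of where they were and within 10 degrees of upright (horizontal distance between case_blue and round below 0.045 m and angle between each of case_blue, case_sand, case_rust's own z axis and vertical below 0.17 rad and height (world z) of case_blue between 0.006 and 0.02 m and linear speed of case_blue below 0.03 m/s and distance of each of case_sand, case_rust from where it was at the start of the episode below 0.03 m); the robot touches nothing.
It fails at once if the blue case is dropped onto the board (faster than 0.6 m/s just above it) (horizontal distance between case_blue and round below 0.12 m and height (world z) of case_blue below 0.06 m and linear speed of case_blue above 0.6 m/s).
It fails at once if another case is pulled up out of the row or knocked over (distance of any of case_sand, case_rust from where it was at the start of the episode above 0.06 m).
It also fails if it takes over 46 s, if anything falls off the work surface, if the arm or the gripper's body presses on something with over 40 N, if the wrist force passes 120 N, or if a joint passes its speed limit or range.

## Robot

A 6-joint arm with a two-finger parallel gripper is mounted at the origin on the work surface. World frame = base frame: x ahead of the robot, y to its left, z up, the work surface at z = 0. Lengths are in m, angles in rad, forces in N, time in s.
With the tool pointing down it reaches from about 0.3 to 0.75 m from the base axis. Payload 8.5 kg.
Tool frame: the origin (TCP) lies at the very end of the fingers, on their centre line; the grasp point (between the pads) lies 19 mm behind it; z points along the fingers, y is the line along which they close (so a half turn about z gives the same grasp; the last joint's range is limited). The gripper opens to 88 mm and grips with 3 to 60 N. Pads are 18 mm wide; open, the fingers measure 123 mm over their backs; the gripper's body (75 mm by 187 mm) begins 45 mm behind the grasp point.
Start: joints at [-1.556, 0.381, 1.297, -0, 1.464, -0.215], TCP at [0.125, -0.536, 0.239] pointing down, gripper open.
Joint ranges: [-3.11, 3.11], [-0.89, 2.33], [0.22, 2.48], [-1.42, 4.56], [0.17, 2.85], [-2.88, 2.88]. Speed limits (rad/s): [2.39, 2.39, 3.14, 3.14, 3.14, 3.14].

## Interface

Orientations are given as a unit quaternion [w, x, y, z].
In Python, from workcell import ctrl, grab_frame, camera_params, job, masks_of gives the robot as it stands.
- The arm moves only by the tool step_arm, never from a script. Its argument "rows" is a list of rows, each a list of 3 entries, a list of its own where there are three numbers: the opening, from -1 (shut) to 1 (fully open), then the shift along the world's x, y, z in m, then the turn, a rotation vector about the world's x, y, z in degrees. In form: [[gripper, [x, y, z], [wx, wy, wz]], ...]. A call has 1 to 12 rows; each row shifts and turns the commanded pose from where the row before left it; what a row does not reach is not made up. A row lasts 1/10 s, in which the tool goes at most 50 mm and 8.59 degrees, less where a joint would pass 70% of its speed; a pose out of reach is approached as far as the arm can. A call with a gripper value outside its range is refused whole. The fingers move at their own pace and stop on an object; the grip force is fixed at half the most. Time passes only in rows, so rows that do not move let the fingers close. It gives the time, the measured TCP pose, the force, the opening and the grip force at its end, in the units of the state.
- ctrl.get_state(): the state, without advancing time (a new reading comes with each control period).
- grab_frame(name): name is "scene" or "top"; returns the picture (420x560x3 uint8, blue, green, red); there is no depth.
- camera_params(name): a dict with "camera_matrix" (3x3 intrinsics, pixels), "world_to_cam" (4x4, takes a point from world to camera coordinates). Camera axes: x right, y up, looking along -z (the intrinsics and any distortion apply to the point x, -y, -z); pixel columns grow to the right and rows downward; lengths in m; the calibration is good to about 2 mm. A picture is of the moment at which its call begins. camera_params takes no time and is no camera call.
- job.sign_off(): hands the job in; it is judged then, once.
Trained networks look in the newest picture that a camera, given by its name, has taken for a name from the list of things; names that differ only in an ending like _2 or _b are one class to them, and where a whole thing is asked for, a point or a joint stands for the part that bears it (a point fixed in the world has none). Each returns a list of dicts, best first, with "p" (0 to 1); they miss things now and then, are a little off and sometimes report something else, mostly with a low value. They report only what shows in the picture. A call takes as long as a camera call. They do not tell look-alikes from the thing itself.
- masks_of(thing, camera): "pixels" (420x560 bool, what is visible of it) and "bbox" ([left, top, right, bottom] in pixels, round what is visible of it).
The state is a dict: "time": time; "joints": joint angles; "qvel": joint speeds; "joint_torque": joint torques, N m; "tool_pos": TCP position; "ee_rot": TCP orientation; "wrist_force": force on the tool from outside, world axes, zero at the start; "ft_torque": the same for the moment, N m; "gripper_width": finger opening in m; "grasp_force": force on a finger pad.
Only numpy, scipy, OpenCV 4.12 (cv2) and the standard library are available. Lean on these libraries where they do the work, as an engineer would, in place of code of your own. Each camera call takes 0.05 s, during which the arm holds its last target. There are 200 camera calls.

## Working session

There is one attempt and no reset: what is moved stays moved. The work goes in short steps, Python scripts to look and compute and a tool call to move; the robot and the scene stay as the last step left them, time stands still between calls to the robot, and variables do not carry over. Pictures are saved under pics/ and viewed, at most 10 in all, crops included, and the job is handed in when it is done.

Besides the shell and the picture viewer there is one more tool, called as name(argument=value, ...) on one line, values as JSON. step_arm: Moves the arm, as the interface text tells. Its arguments: {"type":"object","properties":{"rows":{"type":"array"}},"required":["rows"]}

```bash
mkdir -p pics
cat > h.py <<'E'
import numpy as np, cv2
from workcell import ctrl, grab_frame, camera_params, job, masks_of
def P(n):
    c=camera_params(n); return np.array(c["camera_matrix"]),np.array(c["world_to_cam"]),c
def proj(n,X):
    K,T,_=P(n); X=np.atleast_2d(X); p=X@T[:3,:3].T+T[:3,3]; p=p*[1,-1,-1]; q=p@K.T; return q[:,:2]/q[:,2:]
def ray(n,uv):
    K,T,_=P(n); d=np.linalg.inv(K)@[uv[0],uv[1],1]; d=d*[1,-1,-1]; R=T[:3,:3]; return -R.T@T[:3,3], R.T@d
def atz(n,uv,z):
    o,d=ray(n,uv); return o+d*(z-o[2])/d[2]
def tri(a,ua,b,ub):
    o1,d1=ray(a,ua);o2,d2=ray(b,ub); d1/=np.linalg.norm(d1);d2/=np.linalg.norm(d2)
    s=np.linalg.lstsq(np.c_[d1,-d2],o2-o1,rcond=None)[0]; p,q=o1+s[0]*d1,o2+s[1]*d2
    return (p+q)/2,np.linalg.norm(p-q)
E
python3 - <<'E'
from h import *
im={n:grab_frame(n) for n in("scene","top")}
for n in im: 
    cv2.imwrite(f"pics/{n}0.png",im[n]); print(n,P(n)[2].keys(),P(n)[0].tolist(),ray(n,(280,210)))
    for t in("case_blue","case_sand","case_rust","round"):
        for r in masks_of(t,n): 
            ys,xs=np.nonzero(r["pixels"]); print(n,t,round(r["p"],2),r["bbox"],len(xs),xs.mean().round(1),ys.mean().round(1))
E
```

```text
scene dict_keys(['camera_matrix', 'world_to_cam']) [[466.63673708722615, 0.0, 274.0503143344619], [0.0, 466.63673708722615, 206.46950578534543], [0.0, 0.0, 1.0]] (array([0.91358318, 0.40326582, 0.74751344]), array([-0.46970448, -0.43320809, -0.76936874]))
scene case_blue 0.8 [270.1, 233.3, 336.2, 319.5] 1742 302.2 265.7
scene case_sand 0.9 [290.0, 247.2, 361.0, 335.2] 2067 330.9 282.7
scene case_rust 0.89 [241.6, 220.3, 310.1, 302.3] 1734 278.4 248.1
scene round 0.95 [159.4, 133.9, 259.0, 204.7] 5621 209.1 169.2
scene round 0.74 [305.6, 168.4, 390.0, 230.0] 4115 346.2 198.6
top dict_keys(['camera_matrix', 'world_to_cam']) [[387.18166881911884, 0.0, 283.04278782584146], [0.0, 387.18166881911884, 209.1991655377293], [0.0, 0.0, 1.0]] (array([0.38149024, 0.00561979, 0.76461802]), array([ 0.10982479,  0.00206995, -0.99398203]))
top case_blue 0.84 [183.8, 105.2, 220.7, 175.9] 2227 200.1 141.7
top case_sand 0.72 [154.1, 106.1, 192.9, 181.3] 2270 170.0 142.1
top case_rust 0.77 [215.6, 102.9, 246.0, 178.0] 2408 231.0 141.5
top round 0.94 [202.0, 233.4, 296.9, 316.1] 5648 249.0 272.2
top round 0.75 [333.0, 151.5, 448.0, 260.3] 9709 391.6 206.3
```

View pics/scene0.png

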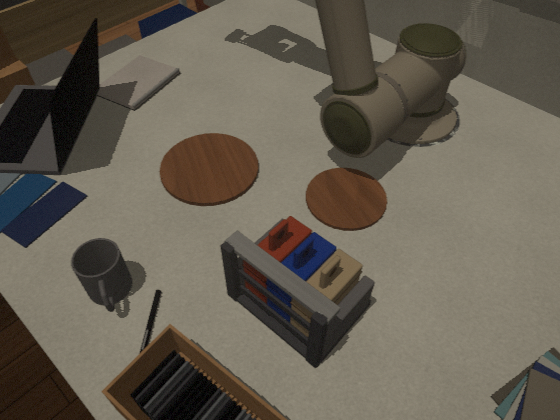

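View pics/top0.png

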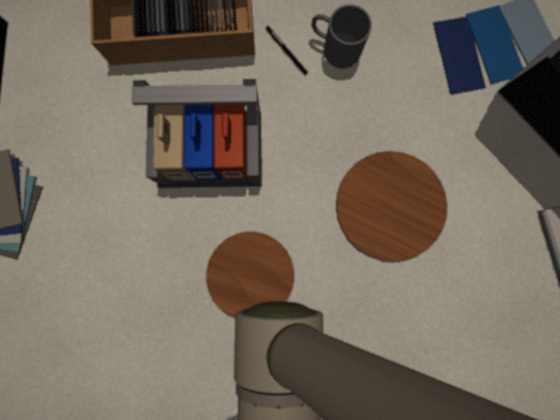

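Run:
```python
from h import *
for n,s in(("scene",(240,210,380,345)),("top",(140,95,270,192))):
    i=cv2.imread(f"pics/{n}0.png")[s[1]:s[3],s[0]:s[2]]
    cv2.imwrite(f"pics/{n}0c.png",cv2.resize(i,None,fx=5 if n=="top" else 4,fy=5 if n=="top" else 4,interpolation=cv2.INTER_CUBIC))
for n in("scene","top"):
  grab_frame(n)
  for r in masks_of("round",n):
    c=cv2.findContours(r["pixels"].astype(np.uint8),0,1)[0]; c=max(c,key=len)[:,0]
    w=np.array([atz(n,p,.012)[:2] for p in c]).astype(np.float32); (x,y),R=cv2.minEnclosingCircle(w); print(n,x,y,R, cv2.fitEllipse(w))
```

```text
scene 0.48387256264686584 -0.21017032861709595 0.11456699669361115 ((0.482534795999527, -0.2100987732410431), (0.21832241117954254, 0.22568094730377197), 149.90518188476562)
scene 0.3424561023712158 0.06534834951162338 0.08761511743068695 ((0.3429834842681885, 0.0644189789891243), (0.16653117537498474, 0.17245140671730042), 123.98417663574219)
top 0.33725154399871826 0.06156925484538078 0.08640103042125702 ((0.3437102138996124, 0.06383577734231949), (0.15108796954154968, 0.1753915250301361), 18.349149703979492)
top 0.47879156470298767 -0.21129532158374786 0.11124016344547272 ((0.4786972999572754, -0.211974635720253), (0.21755678951740265, 0.21912847459316254), 40.92444610595703)
```

View crops.

The blue case is in the middle of the row: scene about (302,255), top about (200,140). The larger round is at scene (209,169) and top (391,206), about 0.22 m across. The smaller round is the look-alike.

View pics/scene0c.png

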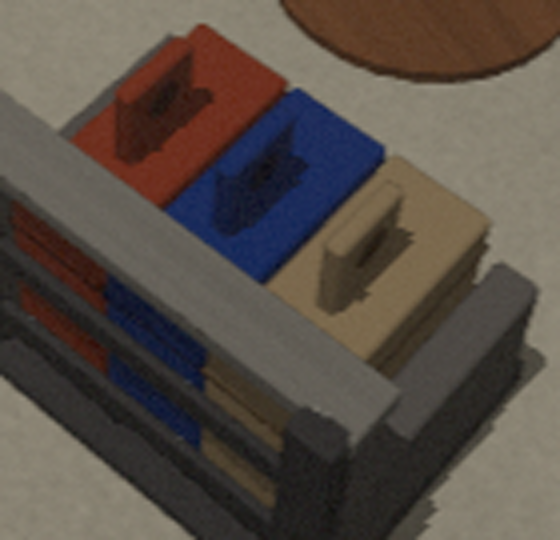

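View pics/top0c.png

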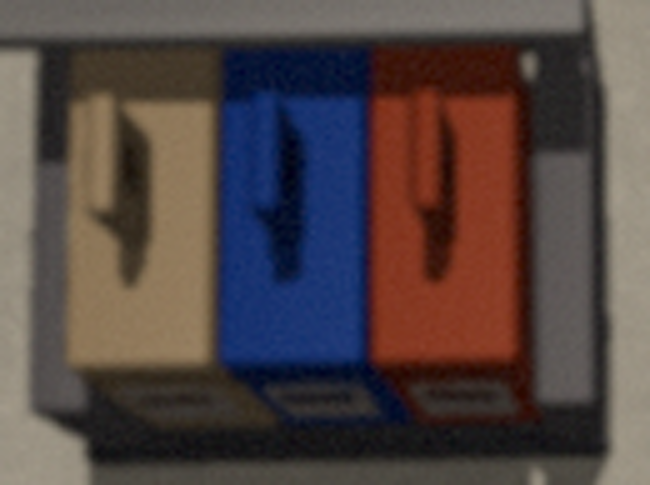

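The scene crop shows the front top corners: rust outer (290.5,216), rust/blue (313.5,231.8), blue/sand (337,248.5), sand outer (362.5,265.5). The top crop shows the same corners along row ~168, at columns 244, 214, 184 and 153.6, and the blue tab top at about (193,113..137).

Run:
```python
from h import *
from scipy.optimize import least_squares
S=np.array([[290.5,216],[313.2,231.7],[337,248.3],[362.4,265.5]])-.3
T=np.array([[244,167.4],[214,167.4],[183.7,167.5],[153.6,168]])-.4
for s,t in zip(S,T):
    X,e=tri("scene",s,"top",t); print(X.round(4),e.round(4))
yl=np.array([-77,-26,26,77])/1000.   # rust is at -y
def M(p):
    c,s=np.cos(p[2]),np.sin(p[2]); f=lambda x,y,z:np.array([p[0]+c*x-s*y,p[1]+s*x+c*y,z])
    return f
def res(p):
    f=M(p); L=np.array([f(-.06,y,p[3]) for y in yl])
    return np.r_[(proj("scene",L)-S).ravel(),(proj("top",L)-T).ravel()]
r=least_squares(res,[.6,.13,0,.12]); print(r.x.round(4),r.fun.round(1).tolist())
f=M(r.x)
for n,tl in(("scene",(240,210)),("top",(140,95))):
    k=4 if n=="scene" else 5
    im=cv2.imread(f"pics/{n}0c.png")
    for y0 in(-.052,0,.052):
      z=r.x[3]
      for z,hx,hy in((z,.06,.025),(z+.045,.02,.005),(z-.11,.06,.025)):
        q=proj(n,[f(a*hx,y0+b*hy,z) for a,b in((-1,-1),(-1,1),(1,1),(1,-1))])
        cv2.polylines(im,[np.int32((q-tl)*k)],True,(0,255,0),1)
    cv2.imwrite(f"pics/{n}ov.png",im)
a=cv2.imread("pics/sceneov.png");b=cv2.imread("pics/topov.png")
b=cv2.resize(b,(400,299)); a=cv2.resize(a,(400,386)); o=np.zeros((386,800,3),np.uint8); o[:,:400]=a;o[:299,400:]=b; cv2.imwrite("pics/ov.png",o)
```

```text
[0.5256 0.0702 0.1171] 0.0007
[0.5243 0.1211 0.1175] 0.0007
[0.5231 0.1721 0.118 ] 0.0014
[0.5212 0.2227 0.1184] 0.0019
[0.5835 0.1482 0.028  0.1176] [-0.1, -0.3, -0.1, -0.3, 0.7, 0.2, 0.9, 0.7, 0.5, -0.2, 0.5, -0.1, 0.2, -0.0, 0.2, -0.3]
```

View pics/ov.png

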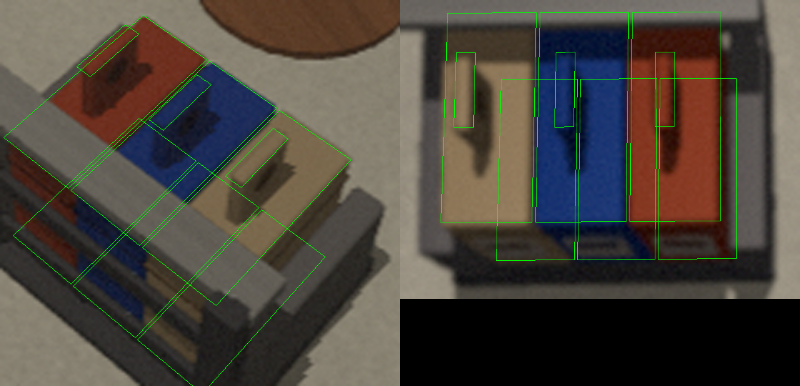

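The fit matches both views. The case tops measure 0.118 (0.120 expected), the blue case is at (0.5835, 0.148) with yaw 1.6°, and the large round is at about (0.481, -0.211).

Run:
```python
from h import *
from scipy.spatial.transform import Rotation as R
s=ctrl.get_state(); q=s["ee_rot"]; A=R.from_quat([q[1],q[2],q[3],q[0]]).as_matrix(); print(s["time"],s["tool_pos"],A.round(3).tolist(),s["joints"],s["gripper_width"],s["wrist_force"])
for b in (.028,.028+np.pi):
    c,si=np.cos(b),np.sin(b); D=np.array([[c,si,0],[si,-c,0],[0,0,-1.]])  # x axis along case x
    print(np.degrees(R.from_matrix(D@A.T).as_rotvec()).round(2))
```

```text
0.7 [ 0.12529757 -0.53550419  0.23874796] [[0.974, 0.228, 0.0], [0.228, -0.974, 0.0], [0.0, -0.0, -1.0]] [-1.55627279e+00  3.80581007e-01  1.29743151e+00  2.90109384e-05
  1.46360921e+00 -2.15260696e-01] 0.0886816792511091 [ 0.24430145  0.02137521 -0.68815912]
[ -0.     0.   -11.56]
[ -0.    -0.   168.44]
```

step_arm(rows=[[1,[0.019,0.0285,0.001],[0,0,-0.5]],[-0.32,[0.019,0.0285,0.001],[0,0,-0.5]],[-0.32,[0.019,0.0285,0.001],[0,0,-0.5]],[-0.32,[0.019,0.0285,0.001],[0,0,-0.5]],[-0.32,[0.019,0.0285,0.001],[0,0,-0.5]],[-0.32,[0.019,0.0285,0.001],[0,0,-0.5]],[-0.32,[0.019,0.0285,0.001],[0,0,-0.5]],[-0.32,[0.019,0.0285,0.001],[0,0,-0.5]],[-0.32,[0.019,0.0285,0.001],[0,0,-0.5]],[-0.32,[0.019,0.0285,0.001],[0,0,-0.5]],[-0.32,[0.019,0.0285,0.001],[0,0,-0.5]],[-0.32,[0.019,0.0285,0.001],[0,0,-0.5]]])

```text
time: 1.9
tool_pos: [0.3538, -0.1923, 0.251]
ee_rot: [0.0, 0.998, 0.062, 0.0]
wrist_force: [0.0, -0.0, -0.2]
gripper_width: 0.0298
grasp_force: 0.0
```

step_arm(rows=[[-0.32,[0.019,0.0285,0],[0,0,-0.5]],[-0.32,[0.019,0.0285,0],[0,0,-0.5]],[-0.32,[0.019,0.0285,0],[0,0,-0.5]],[-0.32,[0.019,0.0285,0],[0,0,-0.5]],[-0.32,[0.019,0.0285,0],[0,0,-0.5]],[-0.32,[0.019,0.0285,0],[0,0,-0.5]],[-0.32,[0.019,0.0285,0],[0,0,-0.5]],[-0.32,[0.019,0.0285,0],[0,0,-0.5]],[-0.32,[0.019,0.0285,0],[0,0,-0.5]],[-0.32,[0.019,0.0285,0],[0,0,-0.5]],[-0.32,[0.019,0.0285,0],[0,0,-0.5]],[-0.32,[0,0,0],[0,0,0]]])

```text
time: 3.1
tool_pos: [0.5634, 0.1227, 0.2501]
ee_rot: [-0.0, 1.0, 0.016, -0.0]
wrist_force: [-1.0, -0.1, 0.3]
gripper_width: 0.0299
grasp_force: 0.0
```

step_arm(rows=[[-0.32,[0.02,0.0255,0],[0,0,0]],[-0.32,[0,0,-0.03],[0,0,0]],[-0.32,[0,0,-0.03],[0,0,0]],[-0.32,[0,0,-0.02],[0,0,0]],[-0.32,[0,0,-0.015],[0,0,0]],[-0.32,[0,0,-0.015],[0,0,0]],[-0.32,[0,0,-0.01],[0,0,0]],[-0.32,[0,0,0],[0,0,0]]])

```text
time: 3.9
tool_pos: [0.5817, 0.145, 0.1297]
ee_rot: [0.0, 1.0, 0.014, -0.001]
wrist_force: [-0.0, -0.8, 0.3]
gripper_width: 0.0301
grasp_force: 0.0
```

Run:
```python
from h import *
a=grab_frame("scene")[200:350,230:380];b=grab_frame("top")[85:235,130:280]
cv2.imwrite("pics/pre.png",cv2.resize(np.hstack([a,b]),None,fx=2.66,fy=2.66,interpolation=cv2.INTER_CUBIC))
```

```text
(no output)
```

View pics/pre.png

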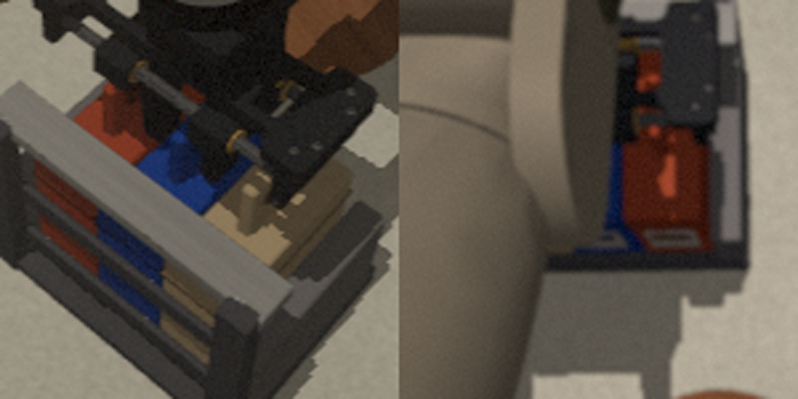

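The scene view shows the blue tab, at crop (180,155), between the two fingers. I'll nudge by about 3 mm and close.

step_arm(rows=[[-0.32,[0.002,0.003,-0.001],[0,0,0.2]],[-0.32,[0,0,0],[0,0,0]],[-1,[0,0,0],[0,0,0]],[-1,[0,0,0],[0,0,0]],[-1,[0,0,0],[0,0,0]],[-1,[0,0,0],[0,0,0]],[-1,[0,0,0],[0,0,0]]])

```text
time: 4.7
tool_pos: [0.5843, 0.1485, 0.1298]
ee_rot: [-0.0, 1.0, 0.016, 0.0]
wrist_force: [-0.0, 1.1, 0.5]
gripper_width: 0.0098
grasp_force: 30.0
```

step_arm(rows=[[-1,[-0.0042,-0.0001,0.0021],[0.056,-2,0]],[-1,[-0.0043,-0.0001,0.0019],[0.056,-2,0]],[-1,[-0.0044,-0.0001,0.0018],[0.056,-2,0]],[-1,[-0.0044,-0.0001,0.0016],[0.056,-2,0]],[-1,[-0.0045,-0.0001,0.0014],[0.056,-2,0]],[-1,[-0.0045,-0.0002,0.0013],[0.056,-2,0]],[-1,[-0.0046,-0.0001,0.0011],[0.056,-2,0]],[-1,[-0.0046,-0.0002,0.001],[0.056,-2,0]],[-1,[0,0,0],[0,0,0]],[-1,[0,0,0],[0,0,0]]])

```text
time: 5.7
tool_pos: [0.5485, 0.1474, 0.1418]
ee_rot: [-0.002, 0.99, 0.016, 0.138]
wrist_force: [-0.8, -0.8, -0.5]
gripper_width: 0.01
grasp_force: 30.0
```

Run:
```python
from h import *
a=grab_frame("scene")[200:350,230:430]
cv2.imwrite("pics/tip.png",cv2.resize(a,None,fx=4,fy=4,interpolation=cv2.INTER_CUBIC))
```

```text
(no output)
```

View pics/tip.png

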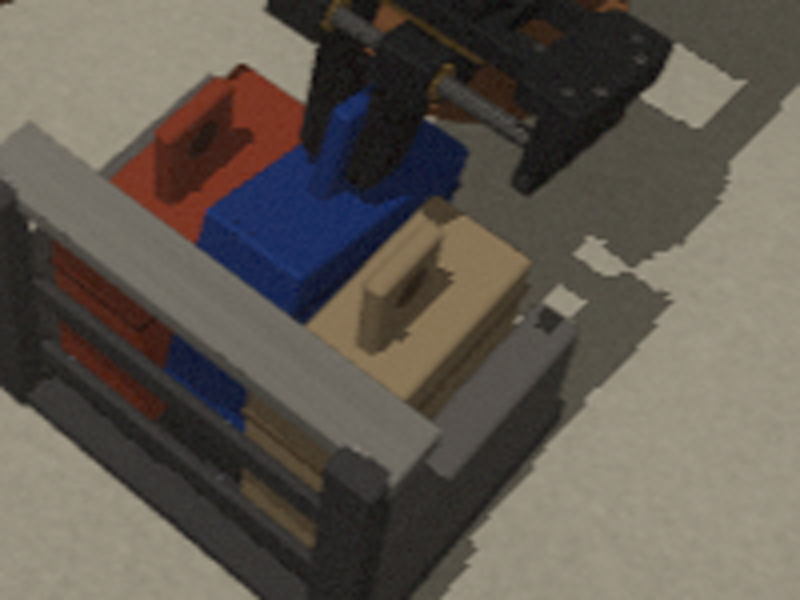

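The blue case is tipped about 16°. Its rear top edge at crop (210,215) to (300,270) is clear of the bar, and its neighbours are in place. Now I'll lift and move outward.

step_arm(rows=[[-1,[0,0,0.006],[0,0,0]],[-1,[0,0,0.007],[0,0,0]],[-1,[0,0,0.007],[0,0,0]],[-1,[-0.01,-0.0003,0.003],[0,0,0]],[-1,[-0.012,-0.0003,0.003],[0,0,0]],[-1,[-0.012,-0.0003,0.005],[0,0,0]],[-1,[-0.012,-0.0003,0.008],[0,0,0]],[-1,[-0.01,-0.0003,0.012],[0,0,0]],[-1,[-0.005,0,0.018],[0,0,0]],[-1,[0,0,0.02],[0,0,0]],[-1,[0,0,0.025],[0,0,0]],[-1,[0,0,0.025],[0,0,0]]])

```text
time: 6.95
tool_pos: [0.4866, 0.146, 0.2824]
ee_rot: [-0.002, 0.99, 0.016, 0.139]
wrist_force: [1.3, -0.5, -4.5]
gripper_width: 0.0098
grasp_force: 30.0
```

step_arm(rows=[[-1,[0,0,0.03],[0,0,0]],[-1,[0,0,0.025],[0,0,0]],[-1,[0,0,0],[-0.112,4,0]],[-1,[0,0,0],[-0.112,4,0]],[-1,[0,-0.02,0],[-0.112,4,0]],[-1,[0,-0.03,0],[-0.112,4,0]],[-1,[-0.001,-0.035,0],[0,0,0]],[-1,[-0.001,-0.035,0],[0,0,0]],[-1,[-0.001,-0.035,0],[0,0,0]],[-1,[-0.001,-0.035,0],[0,0,0]],[-1,[-0.001,-0.035,0],[0,0,0]],[-1,[-0.001,-0.035,0],[0,0,0]]])

```text
time: 8.15
tool_pos: [0.4808, -0.115, 0.3366]
ee_rot: [0.0, 1.0, 0.016, 0.001]
wrist_force: [1.2, 0.4, -4.0]
gripper_width: 0.01
grasp_force: 30.0
```

step_arm(rows=[[-1,[0,-0.035,0],[0,0,0]],[-1,[0,-0.03,0],[0,0,0]],[-1,[0,-0.02,0],[0,0,0]],[-1,[0,-0.012,0],[0,0,0]],[-1,[0,0,0],[0,0,0]],[-1,[0,0,0],[0,0,0]]])

```text
time: 8.75
tool_pos: [0.4816, -0.2101, 0.3362]
ee_rot: [-0.0, 1.0, 0.016, 0.0]
wrist_force: [0.5, -1.0, -4.1]
gripper_width: 0.0099
grasp_force: 30.0
```

step_arm(rows=[[-1,[0,0,-0.02],[0,0,0]],[-1,[0,0,-0.03],[0,0,0]],[-1,[0,0,-0.03],[0,0,0]],[-1,[0,0,-0.03],[0,0,0]],[-1,[0,0,-0.03],[0,0,0]],[-1,[0,0,-0.02],[0,0,0]],[-1,[0,0,-0.015],[0,0,0]],[-1,[0,0,-0.01],[0,0,0]],[-1,[0,0,-0.003],[0,0,0]],[-1,[0,0,0],[0,0,0]]])

```text
time: 9.75
tool_pos: [0.482, -0.2107, 0.1483]
ee_rot: [0.0, 1.0, 0.017, 0.0]
wrist_force: [-0.2, 0.3, -4.4]
gripper_width: 0.0096
grasp_force: 30.0
```

Run:
```python
from h import *
a=grab_frame("scene")[60:260,100:360]
cv2.imwrite("pics/pl.png",cv2.resize(a,None,fx=3,fy=3,interpolation=cv2.INTER_CUBIC))
```

```text
(no output)
```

View pics/pl.png

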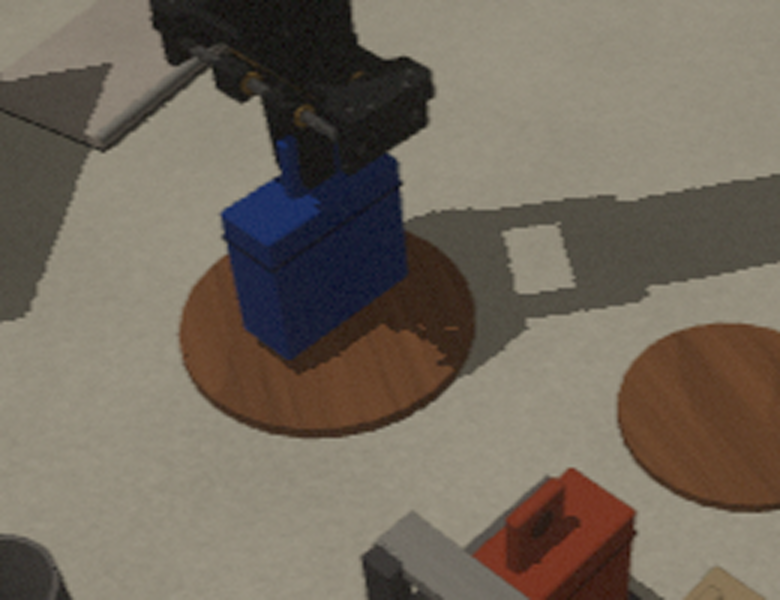

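The case hangs upright over the middle of the larger round, at crop (320,280). Lowering slowly.

step_arm(rows=[[-1,[0,0,-0.005],[0,0,0]],[-1,[0,0,-0.004],[0,0,0]],[-1,[0,0,-0.003],[0,0,0]],[-1,[0,0,-0.002],[0,0,0]],[-1,[0,0,-0.001],[0,0,0]],[-1,[0,0,0],[0,0,0]],[-1,[0,0,0],[0,0,0]]])

```text
time: 10.5
tool_pos: [0.4818, -0.2111, 0.133]
ee_rot: [0.0, 1.0, 0.016, 0.0]
wrist_force: [0.2, 0.5, -4.8]
gripper_width: 0.0097
grasp_force: 30.0
```

step_arm(rows=[[-1,[0,0,-0.001],[0,0,0]],[-1,[0,0,0],[0,0,0]],[-1,[0,0,0],[0,0,0]]])

```text
time: 10.8
tool_pos: [0.4818, -0.211, 0.132]
ee_rot: [-0.0, 1.0, 0.016, 0.0]
wrist_force: [-0.5, 0.5, -4.3]
gripper_width: 0.0097
grasp_force: 30.0
```

step_arm(rows=[[-1,[0,0,-0.001],[0,0,0]],[-1,[0,0,0],[0,0,0]],[-1,[0,0,0],[0,0,0]]])

```text
time: 11.1
tool_pos: [0.4819, -0.2111, 0.1318]
ee_rot: [0.0, 1.0, 0.016, 0.0]
wrist_force: [-2.4, 1.1, 5.4]
gripper_width: 0.0093
grasp_force: 30.0
```

Contact: the force changed from -4.3 to +5.4 N. Releasing and withdrawing.

step_arm(rows=[[-0.8,[0,0,0],[0,0,0]],[-0.5,[0,0,0],[0,0,0]],[-0.3,[0,0,0],[0,0,0]],[-0.3,[0,0,0],[0,0,0]],[-0.3,[0,0,0.015],[0,0,0]],[-0.3,[0,0,0.03],[0,0,0]],[-0.3,[0,0,0.03],[0,0,0]],[-0.3,[0,0,0.03],[0,0,0]],[-0.3,[0,0,0.03],[0,0,0]],[-0.3,[0,0,0.02],[0,0,0]],[-0.3,[0,0,0],[0,0,0]],[-0.3,[0,0,0],[0,0,0]]])

```text
time: 12.3
tool_pos: [0.4816, -0.2109, 0.2851]
ee_rot: [-0.0, 1.0, 0.016, -0.0]
wrist_force: [-0.3, -0.3, -0.8]
gripper_width: 0.0309
grasp_force: 0.0
```

Run:
```python
from h import *
a=grab_frame("scene")[60:360,100:400]
cv2.imwrite("pics/end.png",cv2.resize(a,(600,600),interpolation=cv2.INTER_CUBIC))
print(ctrl.get_state()["wrist_force"])
```

```text
[ 0.79827058 -1.17949364 -0.19863509]
```

View pics/end.png

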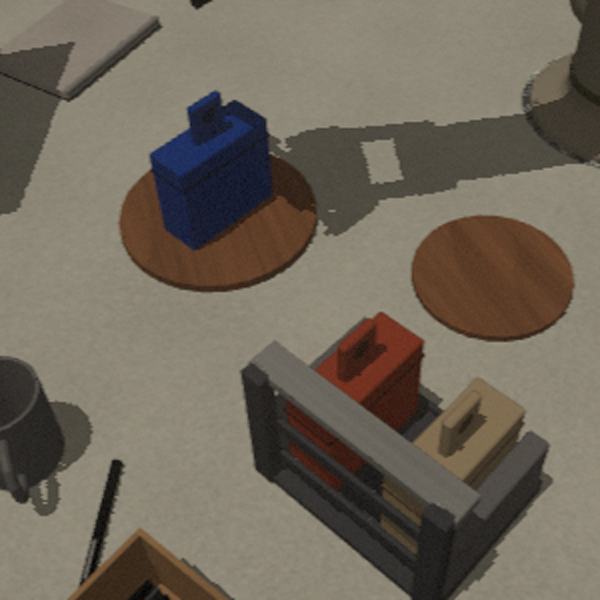

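The blue case stands upright and released in the middle of the large round, at (215,190). The rust and sand cases are still in the rack, and the arm is clear.

```bash
python3 -c "
from h import *
print(job.sign_off())"
```

```text
the job is handed in; nothing more can be done
None
```

I tipped the blue case about 16° by its tab, lifted it clear of the keeper bar, and set it upright and released in the middle of the large round; the other two cases stayed in the rack, and the job is handed in (no verdict came back).

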